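# Slot a bead case into a tight row in the rack

### The arm

A 7-joint arm with a two-finger parallel gripper is mounted at the origin on the work surface. World frame = base frame: x ahead of the robot, y to its left, z up, the work surface at z = 0. Lengths are in m, angles in rad, forces in N, time in s.
With the tool pointing down it reaches from about 0.425 to 0.875 m from the base axis. Payload 4.7 kg.
Tool frame: the origin (TCP) lies midway between the tips of the shut fingers; the grasp point (between the pads) lies 19 mm behind it; z points along the fingers, y is the direction in which the jaws open and shut (so a half turn about z gives the same grasp; the last joint's range is limited). The gripper opens to 87 mm and grips with 3 to 60 N. Pads are 19 mm wide; open, the fingers measure 117 mm over their backs; the gripper's body (75 mm by 190 mm) begins 51 mm behind the grasp point.
Start: joints at [-1.295, 0.321, -0.07, 1.45, 0.023, 1.371, -0.057], TCP at [0.168, 0.628, 0.223] pointing down, gripper open.
Joint ranges: [-2.86, 2.86], [-0.3, 2.09], [-1.38, 1.24], [0.06, 2.45], [-1.56, 4.7], [0.09, 2.05], [-2.69, 2.69]. Speed limits (rad/s): [2.57, 2.57, 3.14, 3.14, 3.14, 3.14, 3.14].

### API

Orientations are given as a rotation vector (axis times angle).
In Python, from bench import manip gives the robot as it stands.
- The arm moves only by the tool apply_moves, never from a script. Its argument "rows" is a list of rows, each a list of 3 entries, a list of its own where there are three numbers: the opening, from 0 (shut) to 1 (fully open), then the shift along the tool's x, y, z normalised to -1 to 1, where 1 is 20 mm, then the turn about the tool's z normalised to -1 to 1, where 1 is 0.12 rad. In form: [[gripper, [tx, ty, tz], spin], ...]. A call has 1 to 5 rows; each row shifts and turns the commanded pose from where the row before left it, along the tool's axes as they then stand; what a row does not reach is not made up. A row lasts 1/12 s, in which the tool goes at most 41.7 mm and 7.16 degrees, less where a joint would pass 70% of its speed; a pose out of reach is approached as far as the arm can. A call with a number of a shift or a turn outside -1 to 1 is refused whole. A call with a gripper value outside its range is refused whole. The fingers move at their own pace and stop on an object; "force" is the grip in N (left out, the last holds). Time passes only in rows, so rows that do not move let the fingers close. It gives the time, the measured TCP pose, the force and the opening at its end, in the units of the state.
- manip.get_state(): the state, without advancing time (a new reading comes with each control period).
- manip.snapshot(name): name is "scene" or "top"; returns a dict with "color" (420x560x3 uint8, red, green, blue), "camera_matrix" (3x3 intrinsics, pixels), "position" and "rotation" of the camera in the world. Camera axes: x right, y up, looking along -z (the intrinsics and any distortion apply to the point x, -y, -z); pixel columns grow to the right and rows downward; lengths in m; the calibration is good to about 2 mm. A picture is of the moment at which its call begins. There is no depth.
- manip.job_done(): hands the job in, once; it reports no verdict.
The state is a dict: "time_s": time; "joints": joint angles; "qvel": joint speeds; "effort": joint torques, N m; "tool_pos": TCP position; "eef_rot": TCP orientation; "contact_force": force on the tool from outside, world axes, zero at the start; "moment": the same for the moment, N m; "opening": finger opening in m.
Only numpy, scipy, OpenCV 4.12 (cv2) and the standard library are available. Lean on these libraries where they do the work, as an engineer would, in place of code of your own. Each camera call takes 0.05 s, during which the arm holds its last target.

### The job

Slide the two tall cases and the end stop along the rack to open a gap beside the short cases, stand the loose middle-height case upright in that gap so that the row goes short, middle, tall, and push the end stop back until all five cases are up against the end wall with no gaps, pressing the row firmly together for a moment with about 15 N. The cases crack above 20 N, so feel your way; tip no case over and leave the other things on the table where they are.

Things in the scene. Friction and masses are not known exactly. Their poses are not given: they have to be found in the camera images.
- rack: Fixed wooden rack; origin on the table under its middle, x across, y along the row, z up. Base 84 (x) x 240 (y) mm, floor 6 mm above the table; side strips, tops at 14 mm, leave a channel 68 mm wide. At the -y end a clamped wooden end wall, 66 mm high: its inner face lies anywhere from y = -85 to -105 mm and is not measured. From it stand two short, two tall cases, 30 mm thickness along y, then the sliding end stop.
- stop_face (a point): Sliding end stop: upright steel plate 66 mm wide, 10 mm thick, top at 80 mm. Point on its inner face, mid-width, 46 mm up; outer face 10 mm further along +y of the rack, a thin foot strip 34 mm, 10 mm up. Slides along rack y only, stays where left (friction 2.5 N); starts at y = 37 to 41 mm, hard limit at y = 72 mm, leaving 7 to 27 mm more than five cases need. Pushing it back with the row takes 3 to 8 N until the end wall is met.
- case_mid (a point): Plain white plastic bead case, 60 (x) x 30 (y) mm, 65 mm tall, 0.08 to 0.18 kg, standing on its foot; point at its centre, half-way up, z up. The case to put in the rack; starts on the table, can be gripped across its 60 mm width. Cases are thin: pressing one on another, on the rack or on the end stop with more than about 20 N cracks them.
- short_a_mid (a point): Plain white plastic bead case, 60 (x) x 30 (y) mm, 50 mm tall, 0.08 to 0.18 kg, standing on its foot; point at its centre, half-way up, z up. In the rack, 0 to 20 mm from the end wall.
- short_b_mid (a point): Plain white plastic bead case, 60 (x) x 30 (y) mm, 50 mm tall, 0.08 to 0.18 kg, standing on its foot; point at its centre, half-way up, z up. In the rack between the first short case and the tall ones.
- tall_a_mid (a point): Plain white plastic bead case, 60 (x) x 30 (y) mm, 80 mm tall, 0.08 to 0.18 kg, standing on its foot; point at its centre, half-way up, z up. In the rack next to the short cases; its upper 30 mm stand clear above them and can be pushed there along +y of the rack: about 3 to 6 N moves it with the other tall case and the end stop.
- tall_b_mid (a point): Plain white plastic bead case, 60 (x) x 30 (y) mm, 80 mm tall, 0.08 to 0.18 kg, standing on its foot; point at its centre, half-way up, z up. In the rack between the other tall case and the end stop.
- spool: Bystander: upright spool of red thread, 38 mm across, 52 mm tall; origin at its underside.
- tin: Bystander: plain metal tin 46 x 46 mm, 42 mm tall; origin at its underside.
- tape: Bystander: white ring of tape 84 mm across, 30 mm high; origin at its underside.
- bowl: Bystander: white bowl 90 mm across, 35 mm high; origin at its underside.
- spool_dark: Bystander: upright spool of black thread, 38 mm across, 52 mm tall; origin at its underside.
- chalk: Bystander: flat block of chalk 55 x 32 x 8 mm; origin at its underside.
- awl: Bystander: awl with a dark wooden handle, 160 mm long, lying; origin at its underside.
There are look-alikes about, which are no part of the job. Leave any purple look-alike of the part that bears tall_a_mid alone.

How it is judged:
On the way, in this order (a step that is already met when the one before it is completed fails the run):
1. a gap is opened: the short and the tall cases stand a case's thickness apart, with the new case not yet down in the rack (y of tall_a_mid in the frame of short_b_mid above 0.0595 m and not (horizontal distance between case_mid and rack below 0.06 m and height (world z) of case_mid below 0.043 m)), for 0.1 s.
2. with the new case down in the rack, the end stop presses the row together with more than 10 N (horizontal distance between case_mid and rack below 0.06 m and height (world z) of case_mid below 0.043 m and contact force between stop and tall_b above 10 N), for 0.2 s.
At the end, for the whole second after the job is handed in: From the end wall: short, short, middle, tall, tall, end stop, each case upright (0.06 rad) on the rack floor (3 mm), within 7 mm of the rack's middle line, neighbours touching within 2 mm, the end stop within 2 mm of the last; new case square to the rack (0.08 rad) and at rest (z of short_a_mid in the frame of rack between 0.028 and 0.034 m and x of short_a_mid in the frame of rack between -0.007 and 0.007 m and y of short_a_mid in the frame of rack between -0.092 and -0.068 m and angle between each of short_a_mid, short_b_mid, case_mid, tall_a_mid, tall_b_mid's own z axis and vertical below 0.06 rad and z of short_b_mid in the frame of rack between 0.028 and 0.034 m and x of short_b_mid in the frame of rack between -0.007 and 0.007 m and y of short_b_mid in the frame of short_a_mid between 0.028 and 0.032 m and z of case_mid in the frame of rack between 0.0355 and 0.0415 m and x of case_mid in the frame of rack between -0.007 and 0.007 m and y of case_mid in the frame of short_b_mid between 0.028 and 0.032 m and z of tall_a_mid in the frame of rack between 0.043 and 0.049 m and x of tall_a_mid in the frame of rack between -0.007 and 0.007 m and y of tall_a_mid in the frame of case_mid between 0.028 and 0.032 m and z of tall_b_mid in the frame of rack between 0.043 and 0.049 m and x of tall_b_mid in the frame of rack between -0.007 and 0.007 m and y of tall_b_mid in the frame of tall_a_mid between 0.028 and 0.032 m and angle between the x axis of case_mid and the x axis of rack, either way round below 0.08 rad and y of stop_face in the frame of tall_b_mid between 0.013 and 0.017 m and linear speed of case below 0.01 m/s).
It fails at once if the row of cases is squeezed against the end stop with more than 22 N (contact force between stop and tall_b above 22 N).
It fails at once if the new case is pressed or dropped on a neighbour or the rack with more than 30 N (contact force between case and short_b above 30 N or contact force between case and tall_a above 30 N or contact force between case and rack above 30 N).
It fails at once if a case is tipped by more than 0.4 rad (angle between any of short_a_mid, short_b_mid, tall_a_mid, tall_b_mid, case_mid's own z axis and vertical above 0.4 rad).
It fails at once if another thing on the table is pushed aside by more than 20 mm (distance of any of spool, tin, tape, bowl, spool_dark, chalk, awl from where it was at the start of the episode above 0.02 m).
It also fails if it takes over 72 s, if anything falls off the work surface, if the arm or the gripper's body presses on something with over 40 N, if the wrist force passes 120 N, or if a joint passes its speed limit or range.

## Working session

There is one attempt and no reset: what is moved stays moved. The work goes in short steps, Python scripts to look and compute and a tool call to move; the robot and the scene stay as the last step left them, time stands still between calls to the robot, and variables do not carry over. Pictures are saved under pics/ and viewed, and the job is handed in when it is done.

Besides the shell and the picture viewer there is one more tool, called after "Emit:" as name(argument=value, ...) on one line, values as JSON. apply_moves: Moves the arm, as the interface text tells. Its arguments: {"type":"object","properties":{"rows":{"type":"array"},"force":{"type":"number"}},"required":["rows"]}

```bash
mkdir -p pics; ls
cat > h.py <<'E'
import numpy as np, cv2, pickle
from bench import manip
def snap(n,fn):
    s=manip.snapshot(n); cv2.imwrite('pics/%s.png'%fn, s['color'][:,:,::-1]); pickle.dump(s,open('pics/%s.pkl'%fn,'wb')); return s
def ray(s,u,v):
    K=np.array(s['camera_matrix']); R=np.array(s['rotation'])
    d=np.linalg.solve(K,[u,v,1.]); d=R@np.array([d[0],-d[1],-d[2]]); return np.array(s['position']),d
def plane(s,u,v,z):
    p,d=ray(s,u,v); return p+d*(z-p[2])/d[2]
def proj(s,P):
    R=np.array(s['rotation']);K=np.array(s['camera_matrix']); c=R.T@(np.array(P)-s['position']); q=K@np.array([c[0],-c[1],-c[2]]); return q[:2]/q[2]
E
python3 - <<'E'
from h import *
st=manip.get_state(); print(st)
for n in('scene','top'):
    s=snap(n,n+'0'); print(n,s['camera_matrix'],s['position'],s['rotation'],s.keys())
E
```

```text
pics
{'time_s': 0.0, 'joints': array([-1.29489587,  0.32185877, -0.07008007,  1.45168926,  0.02260284,
        1.3707577 , -0.05689509]), 'qvel': array([-0.00067824,  0.0002783 , -0.00037748,  0.00031794,  0.00119331,
        0.00096992,  0.00016048]), 'effort': array([ 6.20728388e-04, -4.91279984e+01, -4.03493028e-01, -3.12536180e+01,
       -6.39167475e-02,  4.36382974e-02,  1.83291759e-04]), 'tool_pos': array([0.16814284, 0.62730845, 0.22143107]), 'eef_rot': array([-4.09992130e-01, -3.11457094e+00,  3.01598958e-03]), 'contact_force': array([ 0.89246731,  0.22753323, -0.81068491]), 'moment': array([ 0.03187597,  0.00545512, -0.05569664]), 'opening': 0.08709070425440801}
scene [[515.27511871   0.         273.97739385]
 [  0.         515.27511871 208.31921122]
 [  0.           0.           1.        ]] [1.14993166 0.58414181 0.58505533] [0.47935307 1.15365104 2.15884605] dict_keys(['color', 'camera_matrix', 'position', 'rotation'])
top [[460.66302115   0.         282.21910928]
 [  0.         460.66302115 216.83310573]
 [  0.           0.           1.        ]] [0.4617662  0.02432543 1.18287812] [ 0.08062852 -0.08749257 -1.54308921] dict_keys(['color', 'camera_matrix', 'position', 'rotation'])
```

```bash
sed -i "s/R=np.array(s\['rotation'\])/R=cv2.Rodrigues(np.array(s['rotation']))[0]/" h.py; cat h.py | grep Rodr
```

```text
K=np.array(s['camera_matrix']); R=cv2.Rodrigues(np.array(s['rotation']))[0]
    R=cv2.Rodrigues(np.array(s['rotation']))[0];K=np.array(s['camera_matrix']); c=R.T@(np.array(P)-s['position']); q=K@np.array([c[0],-c[1],-c[2]]); return q[:2]/q[2]
```

View pics/scene0.png

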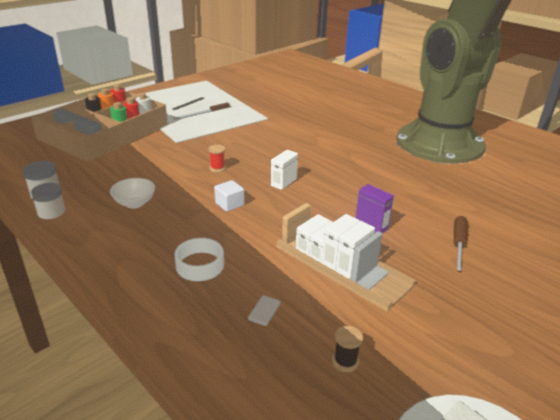

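View pics/top0.png

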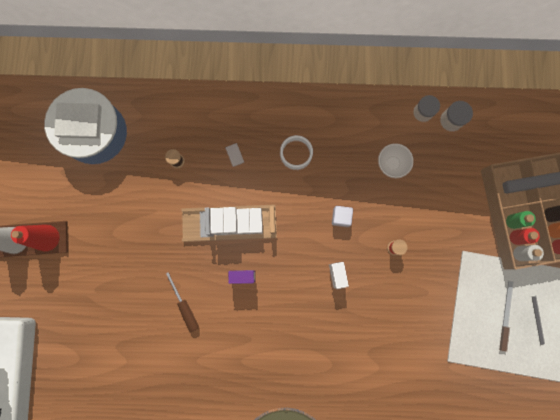

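Run:
```python
from h import *
for n,(a,b,c,d) in {'scene':(130,300,200,420),'top':(190,300,170,370)}.items():
    im=cv2.imread('pics/%s0.png'%n)[a:b,c:d]; im=cv2.resize(im,None,fx=3.6 if n=='scene' else 4,fy=3.6 if n=='scene' else 4,interpolation=cv2.INTER_CUBIC); cv2.imwrite('pics/%scrop.png'%n,im); print(im.shape)
```

```text
(612, 792, 3)
(440, 800, 3)
```

View pics/scenecrop.png

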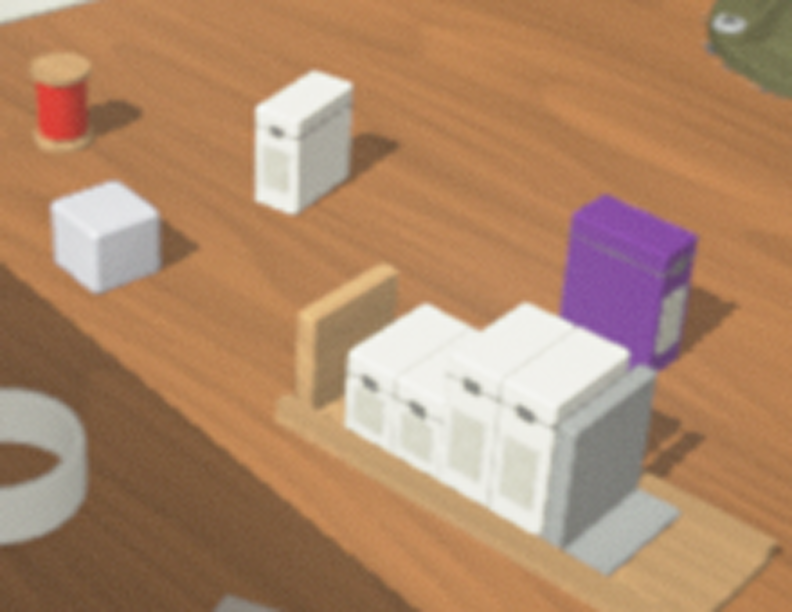

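View pics/topcrop.png

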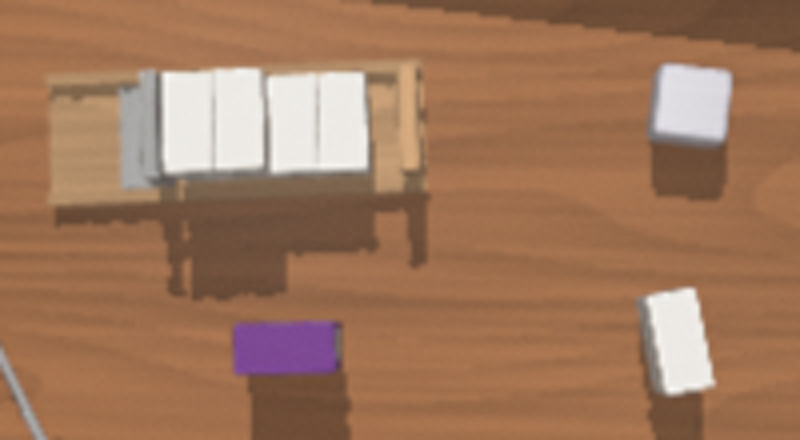

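Run:
```python
from h import *
s=pickle.load(open('pics/top0.pkl','rb'))
im=s['color']; hsv=cv2.cvtColor(im,cv2.COLOR_RGB2HSV)
m=((hsv[...,1]<28)&(hsv[...,2]>195)).astype(np.uint8)
n,l,stt,c=cv2.connectedComponentsWithStats(m)
for i in range(1,n):
    x,y,w,h,a=stt[i]
    if a<100 or not(150<x<380 and 190<y<300): continue
    r=cv2.minAreaRect(np.argwhere(l==i)[:,::-1].astype(np.float32))
    print(x,y,w,h,a,r)
for name,pts,z in [('base',[(48,75),(48,207),(422,62),(428,192)],.014),
  ('tall',[(163,73),(261,68),(163,174),(264,170)],.086),('short',[(269,73),(365,72),(270,174),(368,171)],.056),
  ('wall',[(401,62),(418,62),(402,171),(420,170)],.066),('plate',[(141,70),(157,70),(143,182),(160,182)],.080),('mid',[(641,296),(695,287),(664,395),(714,384)],.065),('purple',[(233,325),(340,322),(235,375),(338,373)],.08)]:
    P=np.array([plane(s,170+u/4-.375,190+v/4-.375,z) for u,v in pts]); print(name,z); print((P*1000).round(1)[:,:2].tolist(),(P.mean(0)*1000).round(1))
```

```text
211 207 25 26 607 ((223.0, 219.5), (25.0, 24.0), 90.0)
334 206 18 18 278 ((342.7561340332031, 214.69512939453125), (16.675161361694336, 16.675161361694336), 6.340191841125488)
237 208 25 25 569 ((249.07748413085938, 220.16151428222656), (23.880321502685547, 23.946840286254883), 86.18592071533203)
332 262 16 26 297 ((339.6346130371094, 274.673095703125), (24.71063232421875, 11.963082313537598), 78.69007110595703)
base 0.014
[[602.8, 278.2], [518.6, 274.1], [617.5, 39.7], [534.4, 33.7]] [568.3 156.4  14. ]
tall 0.086
[[597.1, 193.8], [601.7, 135.2], [536.5, 191.2], [540.5, 131.2]] [569.  162.9  86. ]
short 0.056
[[602.6, 133.2], [604.8, 74.1], [540.3, 130.3], [543.7, 70.4]] [572.8 102.   56. ]
wall 0.066
[[610.2, 51.9], [610.5, 41.5], [543.5, 49.4], [544.4, 38.5]] [577.2  45.3  66. ]
plate 0.08
[[599.4, 208.1], [599.6, 198.4], [531.8, 203.9], [532.1, 193.7]] [565.7 201.   80. ]
mid 0.065
[[471.7, -97.0], [478.0, -129.6], [413.0, -111.7], [420.3, -141.7]] [ 445.7 -120.    65. ]
purple 0.08
[[448.2, 146.8], [451.6, 83.3], [418.8, 144.5], [421.6, 83.5]] [435.1 114.5  80. ]
```

Look-alikes for the loose case: the tin at top (343,216), too square and bluish; the purple tall case at (242,277); the short and tall whites in the rack at (223,220) and (249,220). The match is the white 60x30 case at (340,275), scene (284,170), which measures 60x33 mm at z=65 mm. The crops agree with that choice. The wall's inner face comes out at rack y of about -105, with shorts at -84 to -25, talls at -23 to 36 and the stop at about 40. All of these fit the description. I'll check them against the scene view.

```bash
cat >> h.py <<'E'
C=np.array([.5683,.1564]); YAW=.0635
def rk(x,y,z):
    c,s=np.cos(YAW),np.sin(YAW); return np.array([C[0]+c*x-s*y,C[1]+s*x+c*y,z])
def inrk(p):
    c,s=np.cos(YAW),np.sin(YAW); d=np.array(p[:2])-C; return np.array([c*d[0]+s*d[1],-s*d[0]+c*d[1],p[2]])*1000
def go(t,yaw=None):
    st=manip.get_state(); R=cv2.Rodrigues(np.array(st['eef_rot']))[0]; p=np.array(st['tool_pos'])
    a=np.arctan2(R[1,1],R[0,1])
    print('t',round(st['time_s'],2),'pos',(p*1000).round(1),'rk',inrk(p).round(1),'yawY',a.round(3),'F',st['contact_force'].round(2),'op',round(st['opening'],4),'tilt',np.arccos(-R[2,2]).round(4))
    if t is not None:
        print(' need units tool xyz',((R.T@(np.array(t)-p))/.02).round(2), 'spin units', None if yaw is None else round(-(yaw-a)/.12,2))
E
python3 - <<'E'
from h import *
s=pickle.load(open('pics/scene0.pkl','rb')); im=s['color'][:,:,::-1].copy(); im=cv2.resize(im,None,fx=4,fy=4,interpolation=cv2.INTER_CUBIC)
def d(P,c):
    u=proj(s,P)*4+1.5; cv2.circle(im,(int(u[0]),int(u[1])),4,c,-1)
for sx in(-1,1):
    for sy in(-1,1): d(rk(sx*.042,sy*.12,.006),(0,0,255))
    for y in(-84.4,-24.8): d(rk(sx*.03,y/1000,.056),(255,0,0))
    for y in(-23.4,36.4): d(rk(sx*.03,y/1000,.086),(0,255,0))
    d(rk(sx*.033,.0497,.080),(0,255,255)); d(rk(sx*.033,-.105,.066),(0,255,255))
    c,q=np.cos(.226),np.sin(.226)
    for sy in(-1,1): 
        x,y=.03*sx,.015*sy; d([.4457+c*x-q*y,-.120+q*x+c*y,.065],(255,0,255))
cv2.imwrite('pics/chk.png',im[560:1200,880:1680])
st=manip.get_state(); R=cv2.Rodrigues(np.array(st['eef_rot']))[0];print(R.round(3)); go(rk(0,-.042,.2),YAW)
E
```

```text
[[-0.966  0.259 -0.   ]
 [ 0.259  0.966 -0.002]
 [-0.    -0.002 -1.   ]]
t 0.1 pos [168.2 627.4 221.6] rk [-369.4  495.4  221.6] yawY 1.309 F [-0.53 -0.3  -0.44] op 0.0868 tilt 0.0017
 need units tool xyz [-26.09 -19.56   1.12] spin units 10.38
```

View pics/chk.png

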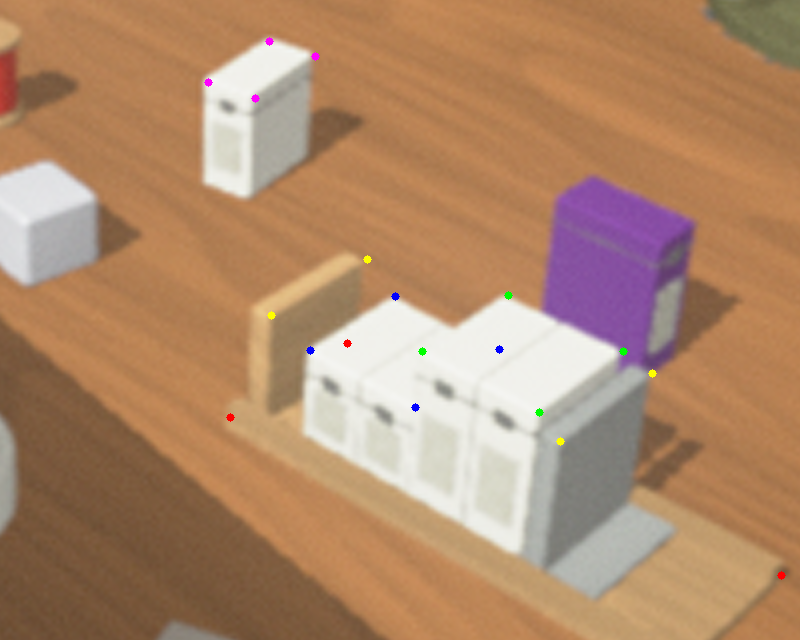

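Emit:
apply_moves(rows=[[0.0,[-1,-0.8,0],1],[0.0,[-1,-0.8,0],1],[0.0,[-1,-0.7,0],1],[0.0,[-1,-0.5,0],1],[0.0,[-1,-0.3,0],1]])

```text
time_s: 0.52
tool_pos: [0.2284, 0.5237, 0.222]
eef_rot: [1.321, 2.85, -0.002]
contact_force: [-0.5, 1.2, 1.0]
opening: 0.0615
```

```bash
python3 -c "
from h import *
go(rk(0,-.042,.2),YAW)"
```

```text
t 0.52 pos [228.4 523.7 222. ] rk [-315.9  388.1  222. ] yawY 0.703 F [-0.51  1.21  1.03] op 0.0615 tilt 0.0011
 need units tool xyz [-26.68  -0.15   1.12] spin units 5.33
```

Emit:
apply_moves(rows=[[0.0,[-1,0,0],1],[0.0,[-1,0.1,0],1],[0.0,[-1,0.25,0],1],[0.0,[-1,0.4,0],1],[0.0,[-1,0.6,0],1]])

```text
time_s: 0.93
tool_pos: [0.2978, 0.4454, 0.2222]
eef_rot: [-2.103, -2.334, 0.001]
contact_force: [-0.5, -0.4, 0.6]
opening: 0.028
```

Emit:
apply_moves(rows=[[0.0,[-1,0.8,0],0.3],[0.0,[-1,0.8,0],0],[0.0,[-1,0.8,0],0],[0.0,[-1,0.8,0],0],[0.0,[-1,0.8,0],0]])

```text
time_s: 1.35
tool_pos: [0.3866, 0.3513, 0.2223]
eef_rot: [2.137, 2.303, -0.001]
contact_force: [0.2, -0.1, -0.4]
opening: 0.0018
```

Emit:
apply_moves(rows=[[0.0,[-1,0.8,0],0],[0.0,[-1,0.8,0],0],[0.0,[-1,0.8,0],0],[0.0,[-1,0.8,0],0],[0.0,[-1,0.8,0],0]])

```text
time_s: 1.77
tool_pos: [0.4736, 0.2573, 0.2224]
eef_rot: [-2.137, -2.303, 0.0]
contact_force: [-0.4, -0.2, 0.3]
opening: 0.0005
```

```bash
python3 -c "
from h import *
go(rk(0,-.042,.12),YAW)"
```

```text
t 1.77 pos [473.6 257.3 222.4] rk [-88.1 106.7 222.4] yawY 0.075 F [-0.38 -0.15  0.33] op 0.0005 tilt 0.0003
 need units tool xyz [-7.48  4.32  5.12] spin units 0.09
```

Emit:
apply_moves(rows=[[0.0,[-1,0.6,0],0.09],[0.0,[-1,0.6,0.5],0],[0.0,[-1,0.6,0.5],0],[0.0,[-1,0.6,0.5],0],[0.0,[-1,0.6,0.5],0]])

```text
time_s: 2.18
tool_pos: [0.5396, 0.1613, 0.182]
eef_rot: [2.149, 2.291, -0.0]
contact_force: [0.5, 1.4, -0.3]
opening: -0.0
```

Emit:
apply_moves(rows=[[0.0,[-1,0.6,0.8],0],[0.0,[-1,0.6,0.8],0],[0.0,[-0.4,0.1,0.8],0],[0,[0,0,0.5],0],[0,[0,0,0],0]])

```text
time_s: 2.6
tool_pos: [0.5661, 0.1158, 0.1219]
eef_rot: [-2.15, -2.287, 0.007]
contact_force: [-0.6, -0.3, 0.2]
opening: 0.0003
```

```bash
python3 -c "
from h import *
go(rk(0,-.042,.063),YAW); snap('scene','s1'); im=cv2.imread('pics/s1.png')[100:310,180:460]; cv2.imwrite('pics/s1c.png',cv2.resize(im,None,fx=2.8,fy=2.8))"
```

```text
t 2.6 pos [566.1 115.8 121.9] rk [ -4.8 -40.4 121.9] yawY 0.062 F [-0.57 -0.34  0.18] op 0.0003 tilt 0.005
 need units tool xyz [-0.08  0.25  2.94] spin units -0.01
```

View pics/s1c.png

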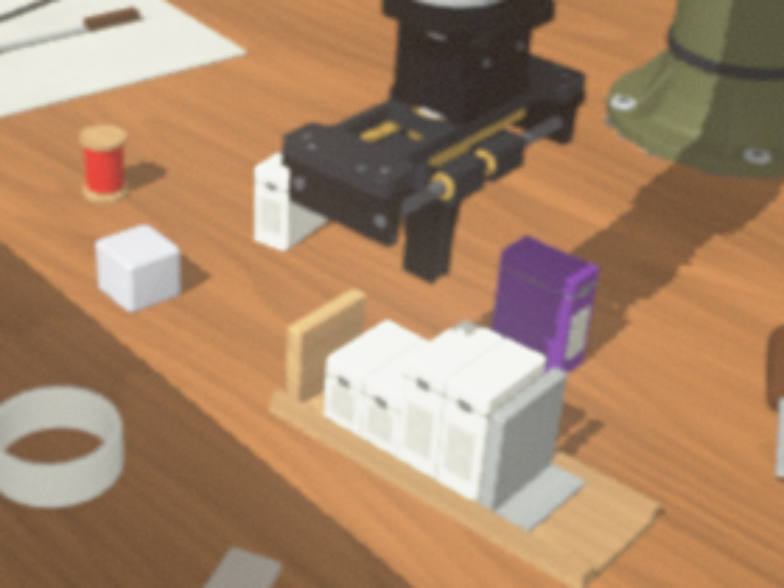

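The closed fingers at crop (430,265) hang above the short cases with clear air below. Descending to 63 mm, just above the short tops at 56 mm.

Emit:
apply_moves(rows=[[0.0,[-0.1,0.25,0.7],0],[0.0,[0,0,0.8],0],[0.0,[0,0,0.8],0],[0,[0,0,0.5],0],[0,[0,0,0.1],0]])

```text
time_s: 3.07
tool_pos: [0.5718, 0.116, 0.0647]
eef_rot: [-2.148, -2.29, 0.003]
contact_force: [-1.2, 0.8, -0.4]
opening: 0.0007
```

```bash
python3 -c "
from h import *
go(rk(0,-.042,.063),YAW)"
```

```text
t 3.07 pos [571.8 116.   64.7] rk [  1.  -40.6  64.7] yawY 0.064 F [-1.2   0.77 -0.45] op 0.0007 tilt 0.0026
 need units tool xyz [-0.07 -0.05  0.09] spin units 0.01
```

Emit:
apply_moves(rows=[[0,[0.12,0,0.05],0],[0,[0.12,0,0],0],[0,[0.1,0,0],0],[0,[0.1,0,0],0],[0,[0.1,0,0],0]])

```text
time_s: 3.48
tool_pos: [0.5731, 0.1259, 0.0666]
eef_rot: [2.15, 2.289, 0.002]
contact_force: [0.1, -1.6, 1.5]
opening: 0.0004
```

Emit:
apply_moves(rows=[[0,[0.1,0,0],0],[0,[0.1,0,0],0],[0,[0.1,0,0],0],[0,[0.1,0,0],0],[0,[0.1,0,0],0]])

```text
time_s: 3.9
tool_pos: [0.5728, 0.1324, 0.0665]
eef_rot: [2.152, 2.284, -0.002]
contact_force: [-0.3, -7.3, 4.8]
opening: 0.0003
```

```bash
python3 -c "
from h import *
go(rk(0,-.003,.063),YAW)"
```

```text
t 3.9 pos [572.8 132.4  66.5] rk [  2.9 -24.2  66.5] yawY 0.06 F [-0.33 -7.26  4.81] op 0.0003 tilt 0.0039
 need units tool xyz [ 1.06 -0.15  0.17] spin units -0.03
```

```bash
cat >> h.py <<'E'
def crop(n,fn,a=150,b=310,c=220,d=440,f=3.5):
    snap(n,fn); im=cv2.imread('pics/%s.png'%fn)[a:b,c:d]; cv2.imwrite('pics/%sc.png'%fn,cv2.resize(im,None,fx=f,fy=f,interpolation=cv2.INTER_CUBIC))
E
python3 -c "
from h import *
crop('scene','s2');go(None)"
```

```text
t 3.95 pos [572.7 133.   66.5] rk [  2.9 -23.6  66.5] yawY 0.06 F [-0.03 -6.36  3.9 ] op 0.0002 tilt 0.0035
```

View pics/s2c.png

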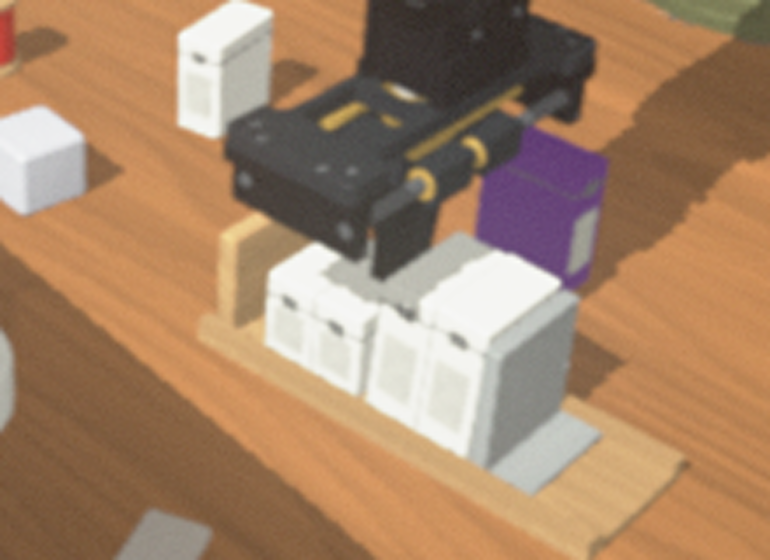

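Emit:
apply_moves(rows=[[0,[0.1,0,-0.05],0],[0,[0.1,0,0],0],[0,[0.1,0,0],0],[0,[0.1,0,0],0],[0,[0.1,0,0],0]])

```text
time_s: 4.37
tool_pos: [0.5714, 0.1454, 0.0666]
eef_rot: [2.151, 2.288, -0.0]
contact_force: [1.6, -4.5, 0.7]
opening: 0.0006
```

Emit:
apply_moves(rows=[[0,[0.1,0,0],0],[0,[0.1,0,0],0],[0,[0.1,0,0],0],[0,[0.1,0,0],0],[0,[0.1,0,0],0]])

```text
time_s: 4.78
tool_pos: [0.5707, 0.1556, 0.0666]
eef_rot: [2.151, 2.289, -0.0]
contact_force: [1.3, -5.0, -0.2]
opening: 0.0006
```

```bash
python3 -c "
from h import *
go(rk(0,-.003,.063),YAW)
crop('scene','s3');crop('top','s3t',190,260,170,290,6)"
```

```text
t 4.78 pos [570.7 155.6  66.6] rk [ 2.3 -1.  66.6] yawY 0.062 F [ 1.35 -5.02 -0.24] op 0.0006 tilt 0.0008
 need units tool xyz [-0.1  -0.12  0.18] spin units -0.01
```

View pics/s3c.png

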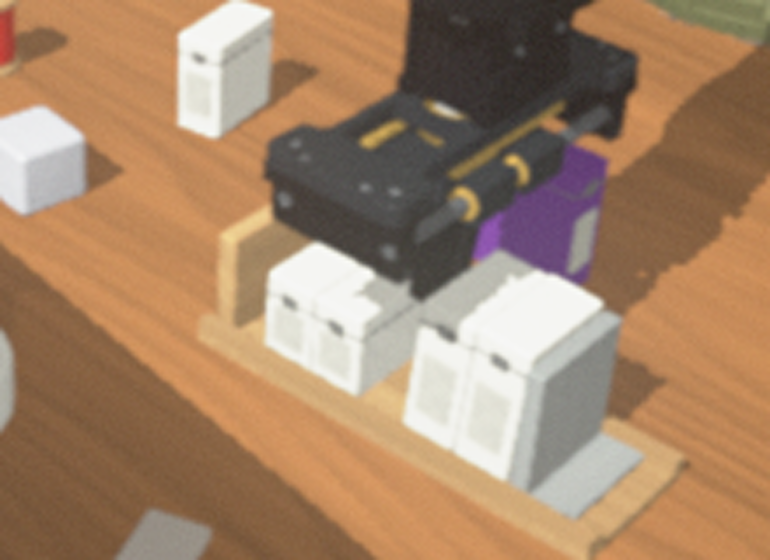

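Run:
```python
from h import *
s=pickle.load(open('pics/s3.pkl','rb'))
def r(u,v,z): return inrk(plane(s,220+u/3.5-.36,150+v/3.5-.36,z)).round(1)
print('tallb +y top near',r(525,372,.086),'far',r(604,302,.086)); print('tall seam',r(463,338,.086)); print('talla -y corner',r(414,312,.086)); print('shortb corner +y top',r(361,337,.056)); print('base end corner',r(595,555,.006),r(686,462,.006))
print('foot end', r(578,515,.016),r(641,460,.016)); print('bottom: shortb',r(361,390,.006),'talla',r(405,425,.006))
```

```text
tallb +y top near [41.  73.3 86. ] far [-29.3  69.6  86. ]
tall seam [40.3 38.9 86. ]
talla -y corner [40.3 10.9 86. ]
shortb corner +y top [ 40.5 -17.7  56. ]
base end corner [ 38.7 121.7   6. ] [-46.9 118.4   6. ]
foot end [ 31.9 106.5  16. ] [-21.6 107.   16. ]
bottom: shortb [ 21.4 -28.5   6. ] talla [27.4  4.3  6. ]
```

View pics/s3tc.png

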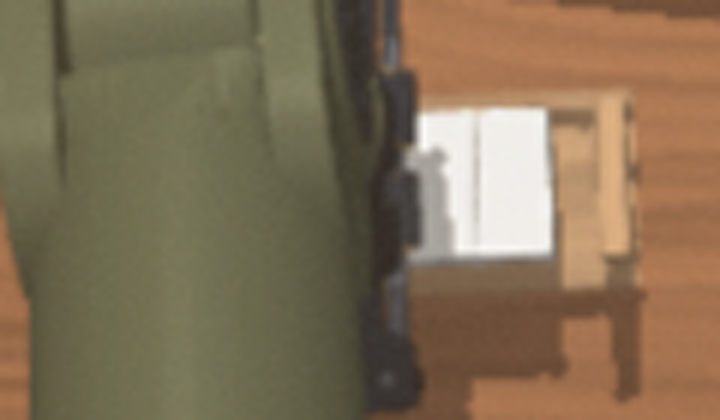

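Run:
```python
from h import *
s=pickle.load(open('pics/s3.pkl','rb')); im=cv2.imread('pics/s3.png'); im=cv2.resize(im[180:310,300:440],None,fx=5.6,fy=5.6,interpolation=cv2.INTER_CUBIC)
def d(P,c):
    u=(proj(s,P)-[300,180]+.5)*5.6; cv2.circle(im,(int(u[0]),int(u[1])),3,c,-1)
for sy,c in((62,(0,0,255)),(67,(0,255,0)),(72,(255,0,0))):
    for x in(-.033,.033):
        d(rk(x,(sy+10)/1000,.08),c); d(rk(x,(sy+44)/1000,.010),c)
    for x in(-.03,.03):
        d(rk(x,(sy-60)/1000,.086),c);d(rk(x,(sy-30)/1000,.086),c);d(rk(x,(sy-60)/1000,.006),c)
for x in(-.03,.03):
    d(rk(x,-.0248,.056),(255,0,255)); d(rk(x,-.0248,.006),(255,0,255))
cv2.imwrite('pics/k.png',im)
```

```text
(no output)
```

View pics/k.png

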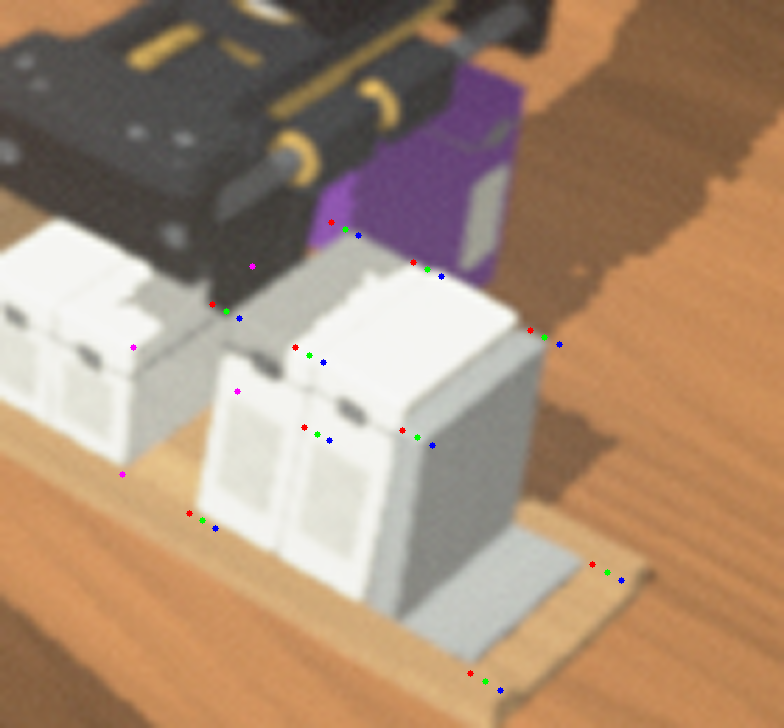

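Emit:
apply_moves(rows=[[0,[0.1,0,0],0],[0,[0.08,0,0],0],[0,[0,0,0],0]])

```text
time_s: 5.13
tool_pos: [0.5706, 0.158, 0.0666]
eef_rot: [2.151, 2.288, -0.002]
contact_force: [1.3, -6.1, 1.4]
opening: 0.0002
```

```bash
python3 -c "
from h import *
go(rk(0,-.003,.063),YAW)"
```

```text
t 5.13 pos [570.6 158.   66.6] rk [ 2.4  1.5 66.6] yawY 0.062 F [ 1.34 -6.07  1.44] op 0.0002 tilt 0.002
 need units tool xyz [-0.22 -0.12  0.18] spin units -0.02
```

Emit:
apply_moves(rows=[[0,[-0.2,0,0],0],[0,[-0.3,0,0],0],[0,[-0.1,0,0],0],[0,[0,0,0],0]])

```text
time_s: 5.47
tool_pos: [0.5707, 0.1479, 0.0666]
eef_rot: [-2.151, -2.288, -0.001]
contact_force: [-0.1, 0.2, -0.1]
opening: 0.0008
```

```bash
python3 -c "
from h import *
go(rk(0,-.0075,.022),YAW); crop('scene','s4')"
```

```text
t 5.47 pos [570.7 147.9  66.6] rk [ 1.9 -8.7 66.6] yawY 0.062 F [-0.13  0.21 -0.12] op 0.0008 tilt 0.0012
 need units tool xyz [ 0.06 -0.09  2.23] spin units -0.01
```

View pics/s4c.png

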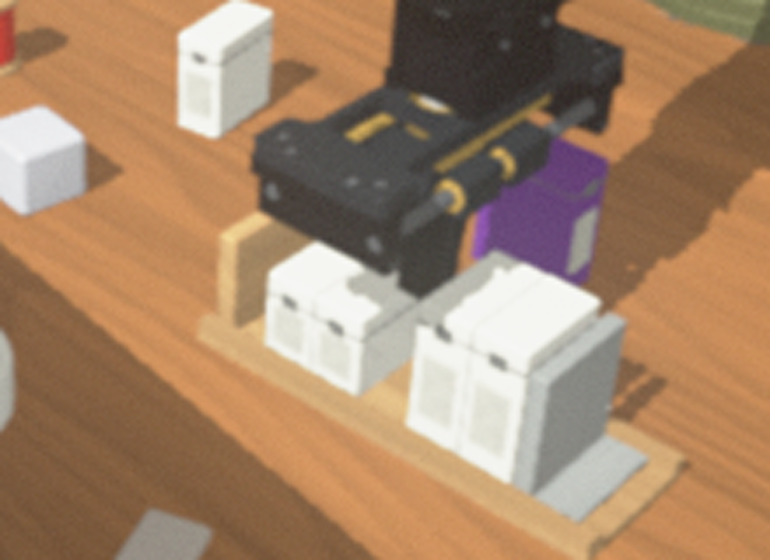

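The gap between the shorts' +y face at crop (361,360) and tall_a at (412,390) is about 33 mm. The fingers sit centred over it, so I'll go down into it carefully.

Emit:
apply_moves(rows=[[0,[0.06,-0.09,0.3],0],[0,[0,0,0.4],0],[0,[0,0,0.4],0],[0,[0,0,0.4],0],[0,[0,0,0],0]])

```text
time_s: 5.93
tool_pos: [0.5674, 0.1483, 0.034]
eef_rot: [-2.15, -2.288, 0.006]
contact_force: [-0.3, -0.4, 0.8]
opening: 0.0006
```

Emit:
apply_moves(rows=[[0,[0,0,0.3],0],[0,[0,0,0.3],0],[0,[0,0,0.2],0],[0,[0,0,0],0]])

```text
time_s: 6.27
tool_pos: [0.5684, 0.1484, 0.0195]
eef_rot: [-2.151, -2.289, 0.002]
contact_force: [-1.0, -0.1, 0.3]
opening: 0.0005
```

```bash
python3 -c "
from h import *
go(rk(0,-.0075,.022),YAW)"
```

```text
t 6.27 pos [568.4 148.4  19.5] rk [-0.4 -8.  19.5] yawY 0.062 F [-1.   -0.1   0.26] op 0.0005 tilt 0.0017
 need units tool xyz [ 0.03  0.02 -0.13] spin units -0.01
```

Now push the shorts toward the wall, feeling for the force.

Emit:
apply_moves(rows=[[0,[-0.1,0,-0.1],0],[0,[-0.1,0,0],0],[0,[-0.1,0,0],0],[0,[-0.1,0,0],0],[0,[-0.1,0,0],0]])

```text
time_s: 6.68
tool_pos: [0.5702, 0.1395, 0.0232]
eef_rot: [-2.151, -2.29, -0.003]
contact_force: [-0.2, 3.3, 1.5]
opening: 0.0002
```

Emit:
apply_moves(rows=[[0,[-0.1,0,0],0],[0,[-0.1,0,0],0],[0,[-0.1,0,0],0],[0,[-0.1,0,0],0],[0,[-0.1,0,0],0]])

```text
time_s: 7.1
tool_pos: [0.5707, 0.129, 0.0229]
eef_rot: [2.151, 2.29, 0.001]
contact_force: [-1.4, 4.0, 3.8]
opening: 0.0002
```

```bash
python3 -c "
from h import *
go(rk(0,-.0355,.022),YAW)"
```

```text
t 7.1 pos [570.7 129.   22.9] rk [  0.6 -27.5  22.9] yawY 0.063 F [-1.39  3.96  3.81] op 0.0002 tilt 0.0009
 need units tool xyz [-0.4  -0.03  0.04] spin units -0.01
```

Emit:
apply_moves(rows=[[0,[-0.1,0,0],0],[0,[-0.1,0,0],0],[0,[-0.08,0,0],0]])

```text
time_s: 7.35
tool_pos: [0.5707, 0.124, 0.0226]
eef_rot: [-2.15, -2.289, -0.002]
contact_force: [-0.3, 7.6, 3.0]
opening: 0.0007
```

Emit:
apply_moves(rows=[[0,[-0.08,0,0],0],[0,[0,0,0],0]])

```text
time_s: 7.52
tool_pos: [0.5705, 0.1239, 0.0227]
eef_rot: [-2.148, -2.289, -0.003]
contact_force: [-0.7, 7.9, 3.7]
opening: 0.0007
```

```bash
python3 -c "
from h import *
go(rk(0,-.0355,.022),YAW); crop('scene','s5')"
```

```text
t 7.52 pos [570.5 123.9  22.7] rk [  0.2 -32.6  22.7] yawY 0.063 F [-0.68  7.95  3.72] op 0.0007 tilt 0.0031
 need units tool xyz [-0.14 -0.01  0.03] spin units -0.0
```

View pics/s5c.png

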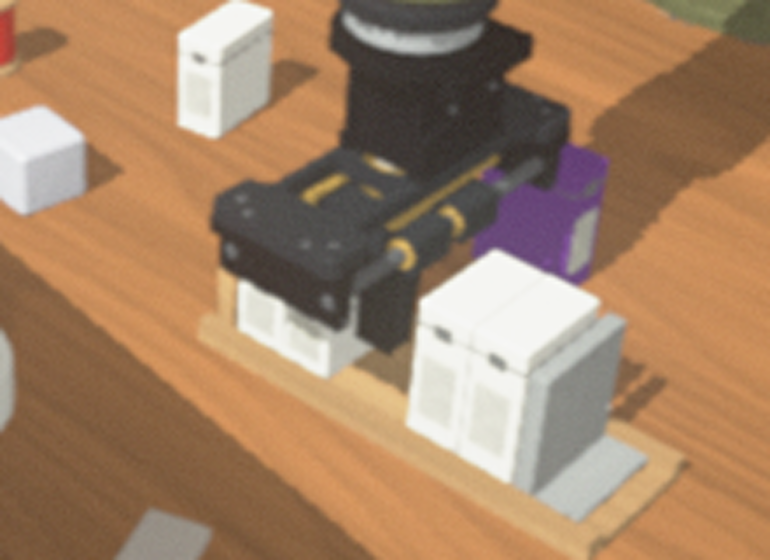

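The shorts met the wall: the reaction is 8 N and the tool has stopped at -32.6. The gap is now about 50 mm, with the talls upright. Backing off, rising, and going to the loose case.

Emit:
apply_moves(rows=[[0,[0.3,0,0],0],[0,[0.25,0,-0.2],0],[0,[0,0,-1],0],[0,[0,0,-1],0],[0,[0,0,-1],0]])

```text
time_s: 7.98
tool_pos: [0.5694, 0.1306, 0.0865]
eef_rot: [2.152, 2.288, -0.005]
contact_force: [0.1, -0.0, 0.2]
opening: 0.0002
```

Emit:
apply_moves(rows=[[1,[0,0,-1],0],[1,[0,0,-1],0],[1,[0,0,-1],0],[1,[-0.5,-0.3,-0.8],0],[1,[-1,-0.5,0],-0.2]])

```text
time_s: 8.4
tool_pos: [0.5581, 0.1029, 0.1657]
eef_rot: [2.118, 2.316, 0.006]
contact_force: [0.9, 0.8, 0.4]
opening: 0.0262
```

```bash
python3 -c "
from h import *
go([.4457,-.12,.16],.226); go([.4457,-.12,.16],.226)"
```

```text
t 8.4 pos [558.1 102.9 165.7] rk [-13.6 -52.7 165.7] yawY 0.089 F [0.88 0.75 0.4 ] op 0.0262 tilt 0.0052
 need units tool xyz [-10.6   -6.59   0.25] spin units -1.14
t 8.4 pos [558.1 102.9 165.7] rk [-13.6 -52.7 165.7] yawY 0.089 F [0.88 0.75 0.4 ] op 0.0262 tilt 0.0052
 need units tool xyz [-10.6   -6.59   0.25] spin units -1.14
```

Emit:
apply_moves(rows=[[1,[-0.9,-0.6,0],-1],[1,[-1,-0.8,0],-0.14],[1,[-1,-0.8,0],0],[1,[-1,-0.8,0],0],[1,[-1,-0.8,0],0]])

```text
time_s: 8.82
tool_pos: [0.4991, -0.012, 0.162]
eef_rot: [-1.962, -2.453, 0.003]
contact_force: [0.6, -0.4, -0.0]
opening: 0.0595
```

Emit:
apply_moves(rows=[[1,[-1,-0.8,0],0],[1,[-1,-0.8,0],0],[1,[-1,-0.8,0],0],[1,[-0.7,-0.8,0],0],[1,[0,0,0],0]])

```text
time_s: 9.23
tool_pos: [0.4513, -0.1013, 0.162]
eef_rot: [-1.969, -2.446, 0.004]
contact_force: [-0.0, -0.8, 0.1]
opening: 0.0857
```

```bash
python3 -c "
from h import *
go([.4457,-.12,.032],.226);crop('scene','s6',80,240,200,420); snap('top','t6')"
```

```text
t 9.23 pos [ 451.3 -101.3  162. ] rk [-133.2 -249.7  162. ] yawY 0.215 F [-0.04 -0.77  0.08] op 0.0857 tilt 0.003
 need units tool xyz [-0.85 -0.45  6.5 ] spin units -0.09
```

View pics/s6c.png

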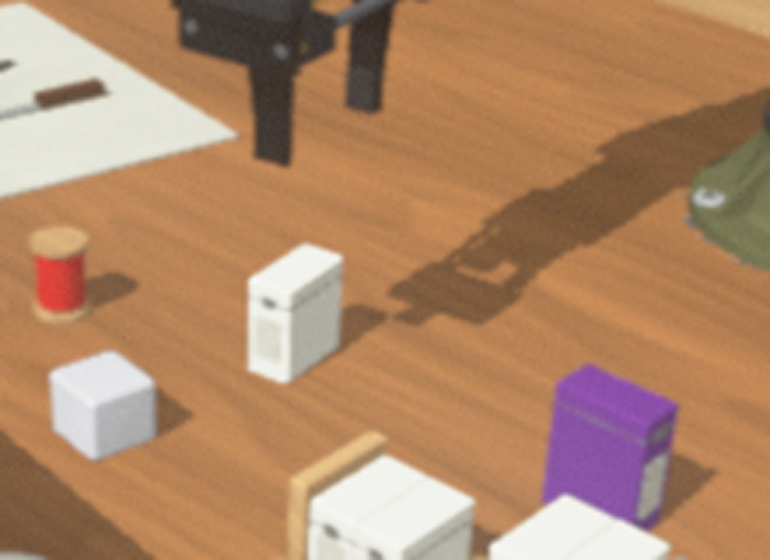

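View pics/t6.png

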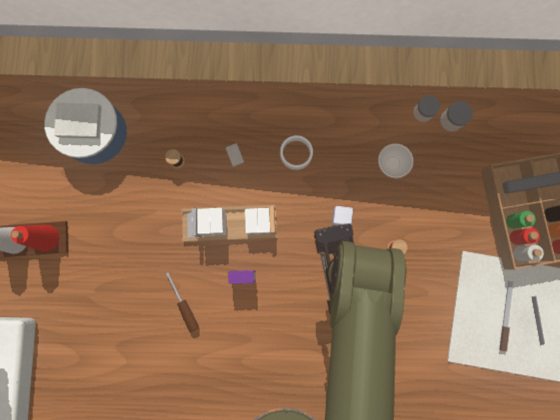

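Emit:
apply_moves(rows=[[1,[-0.85,-0.4,0],-0.09],[1,[0,0,1],0],[1,[0,0,1],0],[1,[0,0,0.8],0],[1,[0,0,0],0]])

```text
time_s: 9.75
tool_pos: [0.4481, -0.1133, 0.1035]
eef_rot: [-1.943, -2.463, 0.007]
contact_force: [-0.8, 0.2, -0.1]
opening: 0.0871
```

```bash
python3 -c "
from h import *
go([.4457,-.12,.032],.226);crop('scene','s7',80,240,200,420)
s=pickle.load(open('pics/t6.pkl','rb')); im=cv2.imread('pics/t6.png')[195:255,170:290]; cv2.imwrite('pics/t6c.png',cv2.resize(im,None,fx=6.5,fy=6.5,interpolation=cv2.INTER_CUBIC))"
```

```text
t 9.75 pos [ 448.1 -113.3  103.5] rk [-137.  -261.5  103.5] yawY 0.235 F [-0.84  0.17 -0.11] op 0.0871 tilt 0.0064
 need units tool xyz [-0.3  -0.17  3.58] spin units 0.07
```

View pics/s7c.png

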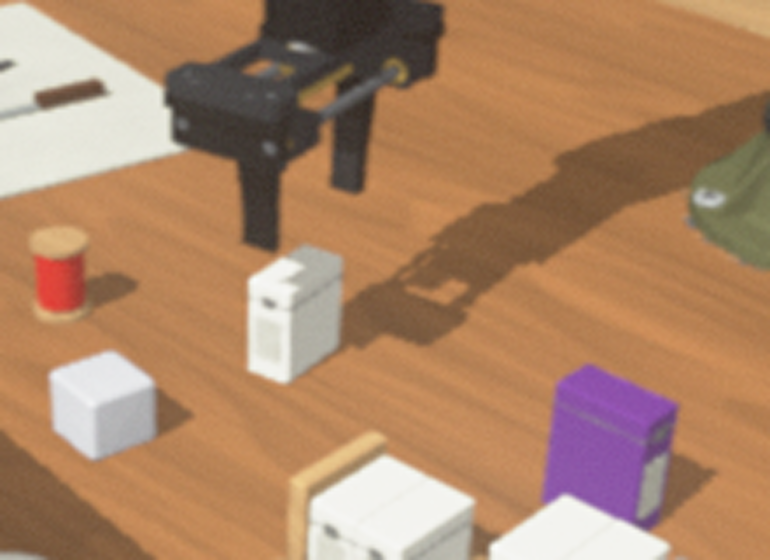

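View pics/t6c.png

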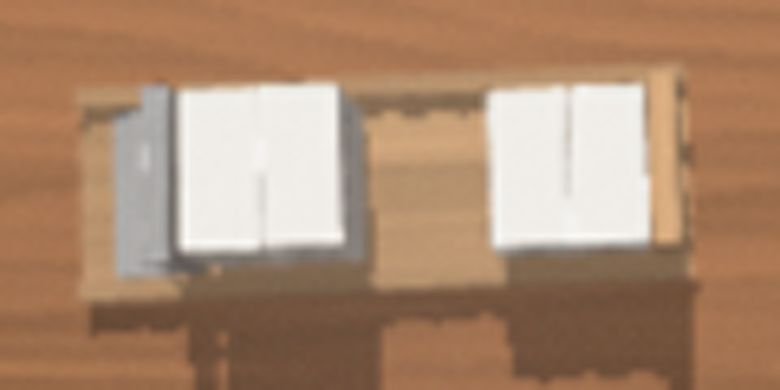

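Run:
```python
from h import *
s=pickle.load(open('pics/t6.pkl','rb'))
for n,pts,z in [('tall_a -y',[(341,83),(346,245)],.086),('tall_b +y',[(178,92),(181,250)],.086),('short_b +y',[(488,91),(493,247)],.056),('short_a -y',[(644,85),(650,244)],.056),('wall +y',[(650,70),(656,244)],.066),('stop inner',[(174,88),(174,265)],.08)]:
    for u,v in pts: print(n,inrk(plane(s,170+(u+.5)/6.5-.5,195+(v+.5)/6.5-.5,z)).round(1))
```

```text
tall_a -y [31.4  7.5 86. ]
tall_a -y [-28.6   7.1  86. ]
tall_b +y [30.3 67.6 86. ]
tall_b +y [-28.1  67.6  86. ]
short_b +y [ 30.3 -44.4  56. ]
short_b +y [-29.  -44.6  56. ]
short_a -y [  30.4 -103.6   56. ]
short_a -y [ -30.1 -103.7   56. ]
wall +y [  34.7 -106.2   66. ]
wall +y [ -30.9 -106.2   66. ]
stop inner [32.6 70.1 80. ]
stop inner [-33.1  71.3  80. ]
```

Emit:
apply_moves(rows=[[1,[-0.25,-0.15,0.3],0.07],[1,[0,0,0.3],0],[1,[0,0,0],0]])

```text
time_s: 10.05
tool_pos: [0.4485, -0.1199, 0.0942]
eef_rot: [-1.958, -2.456, 0.001]
contact_force: [-1.0, 1.0, -0.4]
opening: 0.0872
```

```bash
python3 -c "
from h import *
go([.4457,-.12,.032],.226)"
```

```text
t 10.05 pos [ 448.5 -119.9   94.2] rk [-137.1 -268.2   94.2] yawY 0.225 F [-1.    1.03 -0.41] op 0.0872 tilt 0.0005
 need units tool xyz [ 0.03 -0.13  3.11] spin units -0.01
```

Emit:
apply_moves(rows=[[1,[0,-0.12,0.8],0],[1,[0,0,0.8],0],[1,[0,0,0.8],0],[1,[0,0,0.6],0],[1,[0,0,0],0]])

```text
time_s: 10.47
tool_pos: [0.4448, -0.1199, 0.0329]
eef_rot: [-1.956, -2.455, 0.004]
contact_force: [-0.2, 1.0, -0.9]
opening: 0.0867
```

```bash
python3 -c "
from h import *
go([.4457,-.12,.032],.226);crop('scene','s8',80,240,200,420)"
```

```text
t 10.47 pos [ 444.8 -119.9   32.9] rk [-140.8 -267.9   32.9] yawY 0.225 F [-0.16  1.   -0.86] op 0.0867 tilt 0.0035
 need units tool xyz [-0.01  0.04  0.05] spin units -0.0
```

View pics/s8c.png

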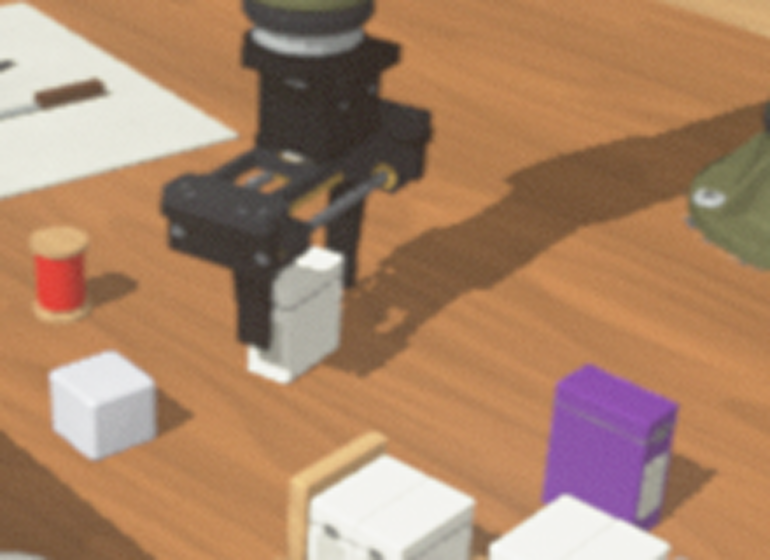

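The fingers straddle the case at crop (300,310). Closing with 12 N.

Emit:
apply_moves(rows=[[0.6,[0,0,0],0],[0.6,[0,0,0],0],[0.6,[0,0,0],0],[0.6,[0,0,0],0],[0.6,[0,0,0],0]], force=12)

```text
time_s: 10.93
tool_pos: [0.4467, -0.1202, 0.0351]
eef_rot: [1.957, 2.457, 0.001]
contact_force: [-1.1, -0.7, 0.7]
opening: 0.0616
```

Emit:
apply_moves(rows=[[0.6,[0,0,0],0],[0.6,[0,0,0],0],[0.6,[0,0,-0.3],0],[0.6,[0,0,-0.5],0],[0.6,[0,0,0],0]])

```text
time_s: 11.35
tool_pos: [0.4476, -0.1205, 0.0523]
eef_rot: [1.956, 2.455, 0.003]
contact_force: [0.7, -0.5, -1.4]
opening: 0.0598
```

```bash
python3 -c "
from h import *
go([.4457,-.12,.16],.226);crop('scene','s9',80,240,200,420)"
```

```text
t 11.35 pos [ 447.6 -120.5   52.3] rk [-138.  -268.7   52.3] yawY 0.225 F [ 0.7  -0.51 -1.41] op 0.0598 tilt 0.003
 need units tool xyz [ 0.04 -0.07 -5.38] spin units -0.01
```

View pics/s9c.png

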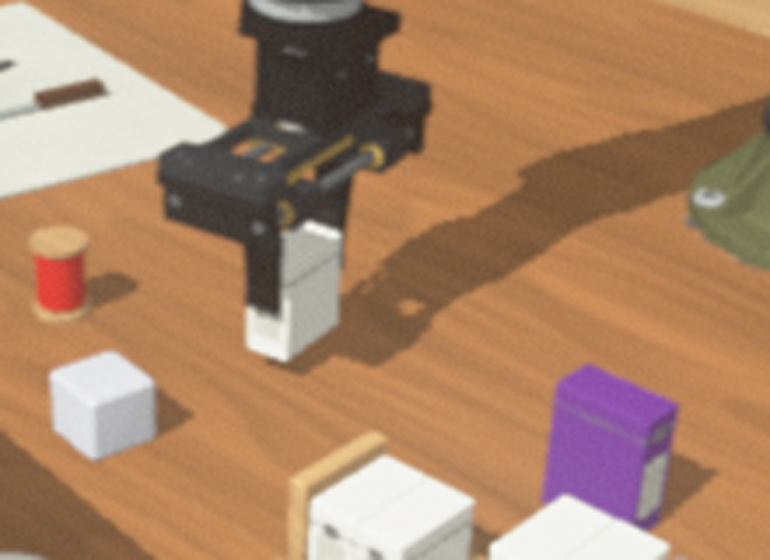

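Emit:
apply_moves(rows=[[0.6,[0,0,-1],0],[0.6,[0,0,-1],0],[0.6,[0,0,-1],0],[0.6,[0,0,-1],0],[0.6,[0.5,0.4,-1],0.5]])

```text
time_s: 11.82
tool_pos: [0.4508, -0.1108, 0.1514]
eef_rot: [2.035, 2.393, -0.001]
contact_force: [0.7, 0.2, -1.2]
opening: 0.0598
```

Emit:
apply_moves(rows=[[0.6,[0.9,0.6,-0.5],0.84],[0.6,[1,0.4,0],0],[0.6,[1,0.4,0],0],[0.6,[1,0.4,0],0],[0.6,[1,0.4,0],0]])

```text
time_s: 12.23
tool_pos: [0.4877, -0.006, 0.1606]
eef_rot: [-2.148, -2.292, -0.001]
contact_force: [0.3, -0.0, -0.2]
opening: 0.06
```

```bash
python3 -c "
from h import *
go(rk(0,-.0185,.165),YAW)"
```

```text
t 12.23 pos [487.7  -6.  160.6] rk [ -90.8 -156.9  160.6] yawY 0.065 F [ 0.3  -0.03 -0.16] op 0.06 tilt 0.0005
 need units tool xyz [ 6.92  4.55 -0.22] spin units 0.01
```

Emit:
apply_moves(rows=[[0.6,[1,0.8,-0.1],0],[0.6,[1,0.8,-0.1],0],[0.6,[1,0.8,0],0],[0.6,[1,0.8,0],0],[0.6,[1,0.6,0],0]])

```text
time_s: 12.65
tool_pos: [0.5578, 0.0989, 0.1643]
eef_rot: [2.148, 2.292, 0.0]
contact_force: [-0.2, 0.3, -0.2]
opening: 0.0601
```

Emit:
apply_moves(rows=[[0.6,[1,0.3,0],0],[0.6,[0.3,0,0],0],[0.6,[0,0,0],0],[0.6,[0,0,0],0]])

```text
time_s: 12.98
tool_pos: [0.5607, 0.1229, 0.1643]
eef_rot: [2.148, 2.292, -0.002]
contact_force: [0.5, -0.4, -1.2]
opening: 0.0601
```

```bash
python3 -c "
from h import *
go(rk(0,-.0185,.165),YAW); crop('scene','s10',100,310,180,460,2.8)"
```

```text
t 12.98 pos [560.7 122.9 164.3] rk [ -9.7 -32.9 164.3] yawY 0.065 F [ 0.55 -0.39 -1.16] op 0.0601 tilt 0.0013
 need units tool xyz [ 0.72  0.49 -0.04] spin units 0.01
```

View pics/s10c.png

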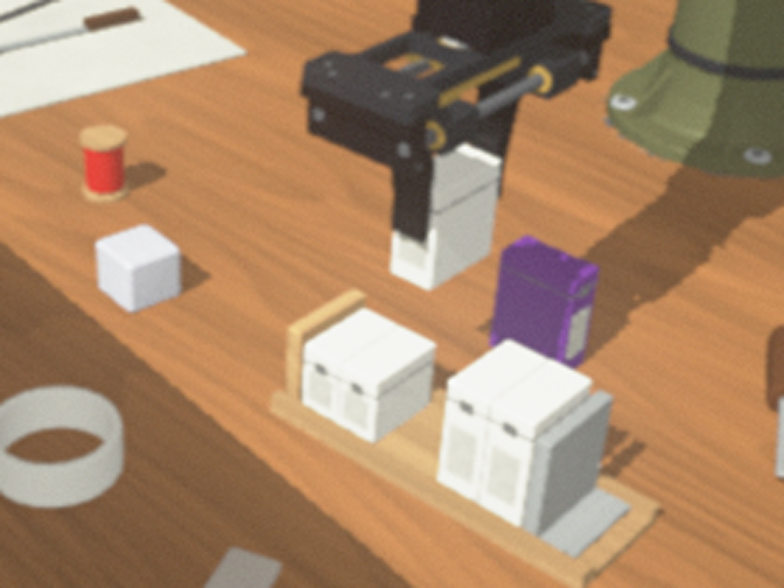

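Emit:
apply_moves(rows=[[0.6,[0.72,0.52,0],0],[0.6,[0,0,0],0],[0.6,[0,0,0.8],0],[0.6,[0,0,0.8],0],[0.6,[0,0,0],0]])

```text
time_s: 13.45
tool_pos: [0.5682, 0.1367, 0.1298]
eef_rot: [-2.149, -2.289, 0.008]
contact_force: [-0.6, 0.1, -0.7]
opening: 0.0601
```

```bash
python3 -c "
from h import *
go(rk(0,-.0185,.07),YAW)"
```

```text
t 13.45 pos [568.2 136.7 129.8] rk [ -1.3 -19.6 129.8] yawY 0.063 F [-0.62  0.12 -0.69] op 0.0601 tilt 0.0056
 need units tool xyz [0.06 0.08 2.99] spin units -0.0
```

Emit:
apply_moves(rows=[[0.6,[0.05,0.05,0.8],0],[0.6,[0,0,0.8],0],[0.6,[0,0,0.8],0],[0.6,[0,0,0.4],0],[0.6,[0,0,0],0]])

```text
time_s: 13.87
tool_pos: [0.5702, 0.1388, 0.0753]
eef_rot: [-2.149, -2.29, 0.005]
contact_force: [-0.3, 0.7, -1.3]
opening: 0.0602
```

```bash
python3 -c "
from h import *
go(rk(0,-.0185,.045),YAW); crop('scene','s11')"
```

```text
t 13.87 pos [570.2 138.8  75.3] rk [  0.8 -17.7  75.3] yawY 0.064 F [-0.3   0.68 -1.31] op 0.0602 tilt 0.0033
 need units tool xyz [-0.04 -0.03  1.51] spin units 0.0
```

View pics/s11c.png

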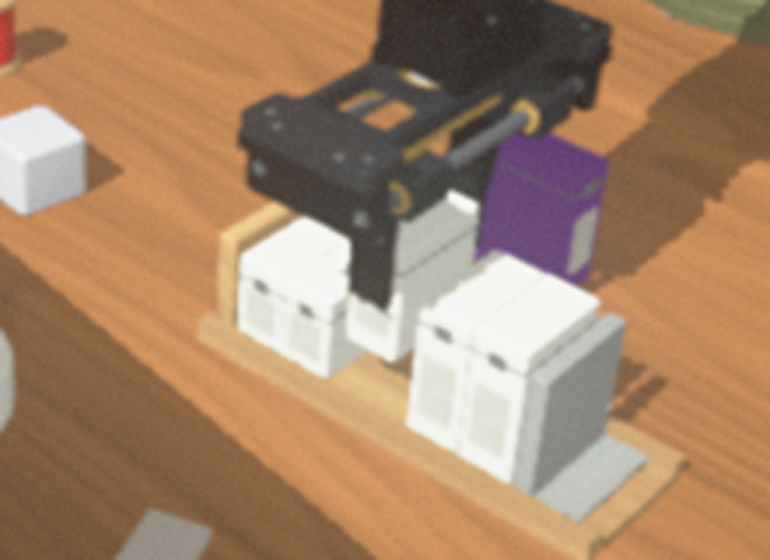

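Emit:
apply_moves(rows=[[0.6,[-0.04,-0.03,0.5],0],[0.6,[0,0,0.5],0],[0.6,[0,0,0.3],0],[0.6,[0,0,0.1],0],[0.6,[0,0,0],0]])

```text
time_s: 14.33
tool_pos: [0.5705, 0.1391, 0.0477]
eef_rot: [-2.148, -2.292, 0.002]
contact_force: [0.3, -0.2, -1.2]
opening: 0.0598
```

Emit:
apply_moves(rows=[[0.6,[0,0,0.1],0],[0.6,[0,0,0.1],0],[0.6,[0,0,0.0],0]])

```text
time_s: 14.58
tool_pos: [0.5711, 0.1393, 0.0445]
eef_rot: [-2.148, -2.292, -0.0]
contact_force: [-0.1, -0.2, -1.5]
opening: 0.0599
```

```bash
python3 -c "
from h import *
go(rk(0,-.0185,.041),YAW); crop('scene','s12')"
```

```text
t 14.58 pos [571.1 139.3  44.5] rk [  1.7 -17.2  44.5] yawY 0.065 F [-0.06 -0.21 -1.52] op 0.0599 tilt 0.0001
 need units tool xyz [-0.06 -0.08  0.17] spin units 0.01
```

View pics/s12c.png

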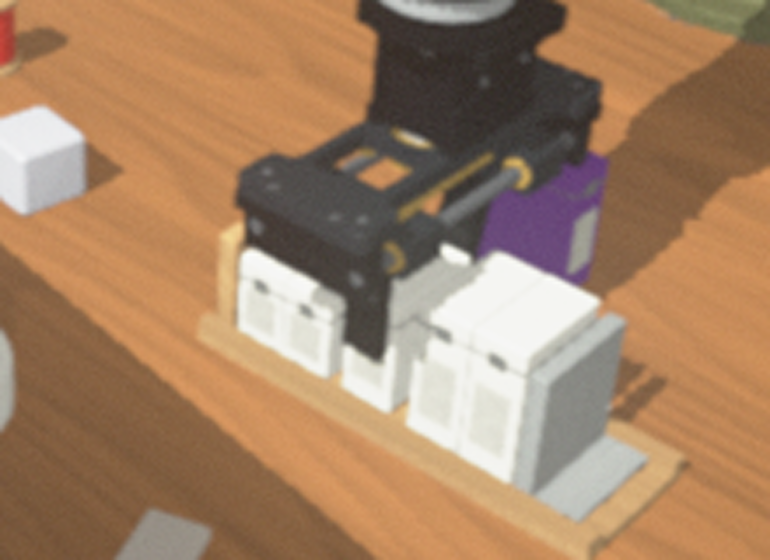

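Emit:
apply_moves(rows=[[0.6,[0,-0.05,0.06],0],[0.6,[0,0,0.06],0],[0.6,[0,0,0.05],0],[0.6,[0,0,0],0]])

```text
time_s: 14.97
tool_pos: [0.5701, 0.1392, 0.0412]
eef_rot: [2.148, 2.292, 0.0]
contact_force: [-0.1, -0.4, -2.0]
opening: 0.0599
```

```bash
python3 -c "
from h import *
go(rk(0,-.0185,.041),YAW)"
```

```text
t 14.97 pos [570.1 139.2  41.2] rk [  0.7 -17.3  41.2] yawY 0.065 F [-0.14 -0.38 -1.96] op 0.0599 tilt 0.0002
 need units tool xyz [-0.06 -0.04  0.01] spin units 0.01
```

Emit:
apply_moves(rows=[[0.6,[0,0,0.05],0],[0.6,[0,0,0],0]])

```text
time_s: 15.13
tool_pos: [0.5702, 0.1393, 0.0411]
eef_rot: [-2.148, -2.292, -0.001]
contact_force: [-2.6, -0.3, 4.7]
opening: 0.06
```

Emit:
apply_moves(rows=[[0.6,[0,0,0.05],0],[0.6,[0,0,0],0]])

```text
time_s: 15.3
tool_pos: [0.5702, 0.1392, 0.041]
eef_rot: [-2.148, -2.291, -0.001]
contact_force: [-4.9, -0.6, 10.8]
opening: 0.0603
```

Emit:
apply_moves(rows=[[0.6,[0,0,-0.1],0],[0.6,[0,0,0],0],[0.8,[0,0,0],0],[0.9,[0,0,0],0],[1,[0,0,0],0]])

```text
time_s: 15.72
tool_pos: [0.5701, 0.1392, 0.041]
eef_rot: [2.148, 2.292, -0.0]
contact_force: [-0.8, -0.8, 0.3]
opening: 0.0723
```

Emit:
apply_moves(rows=[[1,[0,0,0],0],[1,[0,0,-0.5],0],[1,[0,0,-1],0],[1,[0,0,-1],0],[1,[0,0,-1],0]])

```text
time_s: 16.13
tool_pos: [0.57, 0.139, 0.1125]
eef_rot: [2.149, 2.292, -0.0]
contact_force: [0.3, 0.1, 0.2]
opening: 0.0868
```

```bash
python3 -c "
from h import *
go(rk(0,.11,.16),YAW); crop('scene','s13')"
```

```text
t 16.13 pos [570.  139.  112.5] rk [  0.6 -17.4 112.5] yawY 0.064 F [0.34 0.05 0.21] op 0.0868 tilt 0.0002
 need units tool xyz [ 6.37 -0.03 -2.38] spin units 0.01
```

View pics/s13c.png

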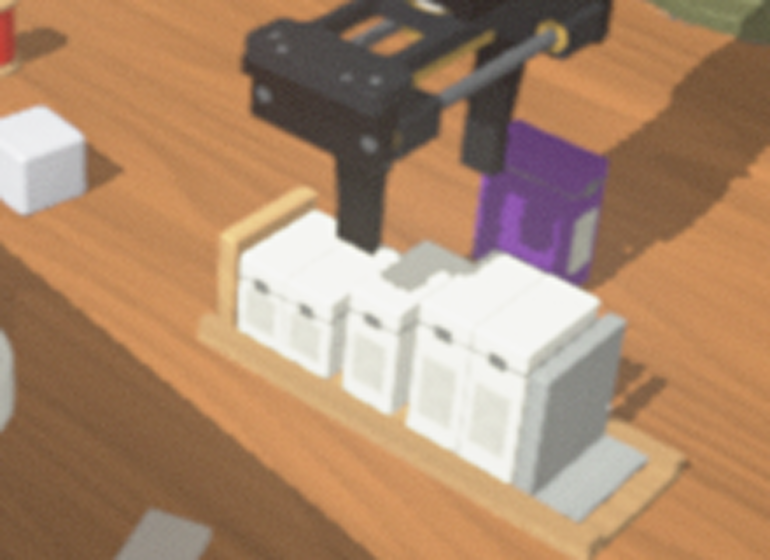

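The case stands upright in the gap at crop (380,340). Closing the fingers and moving to the outer side of the stop.

Emit:
apply_moves(rows=[[0,[0,0,-1],0],[0,[0.3,0,-1],0],[0,[1,0,-0.4],0],[0,[1,0,0],0],[0,[1,0,0],0]])

```text
time_s: 16.6
tool_pos: [0.5666, 0.2058, 0.1611]
eef_rot: [2.149, 2.29, 0.005]
contact_force: [-0.0, 0.7, 0.0]
opening: 0.0619
```

Emit:
apply_moves(rows=[[0,[1,0,0],0],[0,[1,0,0],0],[0,[0.8,0,0],0],[0,[0,0,0],0],[0,[0,0,0],0]])

```text
time_s: 17.02
tool_pos: [0.562, 0.2613, 0.1593]
eef_rot: [2.146, 2.294, -0.0]
contact_force: [0.4, -0.8, -0.1]
opening: 0.0279
```

```bash
python3 -c "
from h import *
go(rk(0,.104,.036),YAW)"
```

```text
t 17.02 pos [562.  261.3 159.3] rk [  0.4 105.1 159.3] yawY 0.066 F [ 0.37 -0.85 -0.06] op 0.0279 tilt 0.0005
 need units tool xyz [-0.05 -0.02  6.16] spin units 0.02
```

Emit:
apply_moves(rows=[[0,[0,0,0.6],0],[0,[0,0,0.8],0],[0,[0,0,0.8],0],[0,[0,0,0.5],0],[0,[0,0,0],0]])

```text
time_s: 17.43
tool_pos: [0.5607, 0.2583, 0.1021]
eef_rot: [-2.15, -2.289, 0.008]
contact_force: [-0.7, -1.6, 0.4]
opening: 0.0015
```

```bash
python3 -c "
from h import *
go(rk(0,.104,.036),YAW); crop('scene','s14')"
```

```text
t 17.43 pos [560.7 258.3 102.1] rk [ -1.1 102.1 102.1] yawY 0.062 F [-0.71 -1.57  0.37] op 0.0015 tilt 0.0054
 need units tool xyz [0.1  0.07 3.3 ] spin units -0.01
```

View pics/s14c.png

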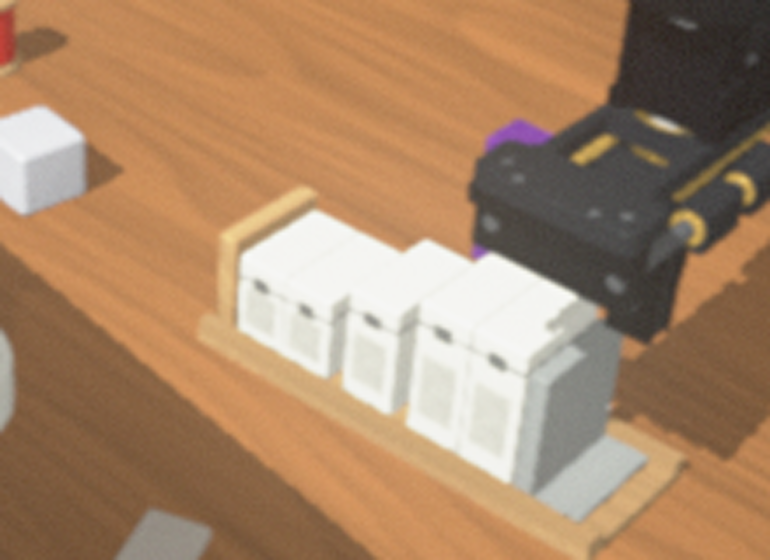

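Emit:
apply_moves(rows=[[0,[0.15,0.03,0.7],0],[0,[0,0,0.8],0],[0,[0,0,0.8],0],[0,[0,0,0.7],0],[0,[0,0,0.2],0]])

```text
time_s: 17.9
tool_pos: [0.5614, 0.2634, 0.0387]
eef_rot: [-2.148, -2.291, 0.005]
contact_force: [-0.8, 0.2, -0.4]
opening: 0.0004
```

Emit:
apply_moves(rows=[[0,[0,0,0],0],[0,[-0.1,0,0],0],[0,[-0.1,0,0],0],[0,[-0.1,0,0],0]])

```text
time_s: 18.23
tool_pos: [0.5639, 0.258, 0.0423]
eef_rot: [2.148, 2.291, 0.003]
contact_force: [0.6, -1.3, 0.2]
opening: 0.0008
```

```bash
python3 -c "
from h import *
go(rk(0,.09,.036),YAW)"
```

```text
t 18.23 pos [563.9 258.   42.3] rk [  2.  101.7  42.3] yawY 0.064 F [ 0.56 -1.32  0.17] op 0.0008 tilt 0.002
 need units tool xyz [-0.58 -0.1   0.31] spin units 0.01
```

Emit:
apply_moves(rows=[[0,[-0.1,-0.1,0.1],0],[0,[-0.1,0,0.1],0],[0,[-0.1,0,0],0],[0,[-0.1,0,0],0],[0,[-0.1,0,0],0]])

```text
time_s: 18.65
tool_pos: [0.5614, 0.2487, 0.0371]
eef_rot: [-2.147, -2.292, -0.001]
contact_force: [-0.3, 2.3, -1.9]
opening: 0.0005
```

Emit:
apply_moves(rows=[[0,[-0.1,0,0],0],[0,[-0.1,0,0],0],[0,[-0.1,0,0],0],[0,[-0.1,0,0],0],[0,[-0.1,0,0],0]])

```text
time_s: 19.07
tool_pos: [0.5621, 0.2386, 0.0371]
eef_rot: [-2.147, -2.292, -0.001]
contact_force: [0.1, 4.2, -2.1]
opening: -0.0
```

```bash
python3 -c "
from h import *
go(rk(0,.0655,.04),YAW)"
```

```text
t 19.07 pos [562.1 238.6  37.1] rk [-1.  82.4 37.1] yawY 0.065 F [ 0.06  4.22 -2.11] op -0.0 tilt 0.0008
 need units tool xyz [-0.84  0.05 -0.14] spin units 0.02
```

Emit:
apply_moves(rows=[[0,[-0.1,0,0],0],[0,[-0.1,0,0],0],[0,[-0.08,0,0],0],[0,[-0.08,0,0],0]])

```text
time_s: 19.4
tool_pos: [0.5626, 0.2308, 0.0371]
eef_rot: [-2.148, -2.292, -0.0]
contact_force: [-1.3, 5.5, -2.6]
opening: 0.0004
```

```bash
python3 -c "
from h import *
go(rk(0,.0655,.04),YAW); crop('scene','s15')"
```

```text
t 19.4 pos [562.6 230.8  37.1] rk [-1.  74.6 37.1] yawY 0.065 F [-1.3   5.49 -2.6 ] op 0.0004 tilt 0.0005
 need units tool xyz [-0.45  0.05 -0.15] spin units 0.01
```

View pics/s15c.png

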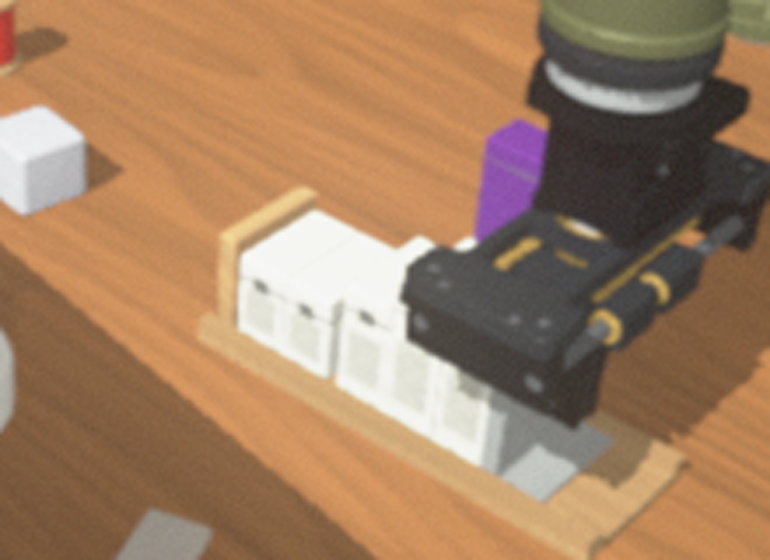

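The gap between middle and tall is closed and a few mm remain between short and middle, near crop (336,350). Slowing down.

Emit:
apply_moves(rows=[[0,[-0.07,0,0],0],[0,[-0.07,0,0],0],[0,[-0.05,0,0],0]])

```text
time_s: 19.7
tool_pos: [0.5628, 0.227, 0.0371]
eef_rot: [-2.148, -2.292, -0.0]
contact_force: [-0.4, 4.7, -3.1]
opening: 0.0004
```

Emit:
apply_moves(rows=[[0,[-0.05,0,0],0],[0,[-0.05,0,0],0]])

```text
time_s: 19.87
tool_pos: [0.563, 0.2251, 0.0371]
eef_rot: [-2.148, -2.292, -0.0]
contact_force: [-0.2, 5.6, -2.8]
opening: 0.0007
```

Emit:
apply_moves(rows=[[0,[-0.05,0,0],0],[0,[-0.05,0,0],0]])

```text
time_s: 20.03
tool_pos: [0.5631, 0.2236, 0.0371]
eef_rot: [-2.148, -2.292, -0.001]
contact_force: [-0.5, 6.6, -3.0]
opening: 0.0004
```

```bash
python3 -c "
from h import *
go(rk(0,.0655,.04),YAW); crop('scene','s16')"
```

```text
t 20.03 pos [563.1 223.6  37.1] rk [-1.  67.4 37.1] yawY 0.065 F [-0.46  6.59 -2.97] op 0.0004 tilt 0.0011
 need units tool xyz [-0.1   0.05 -0.15] spin units 0.01
```

View pics/s16c.png

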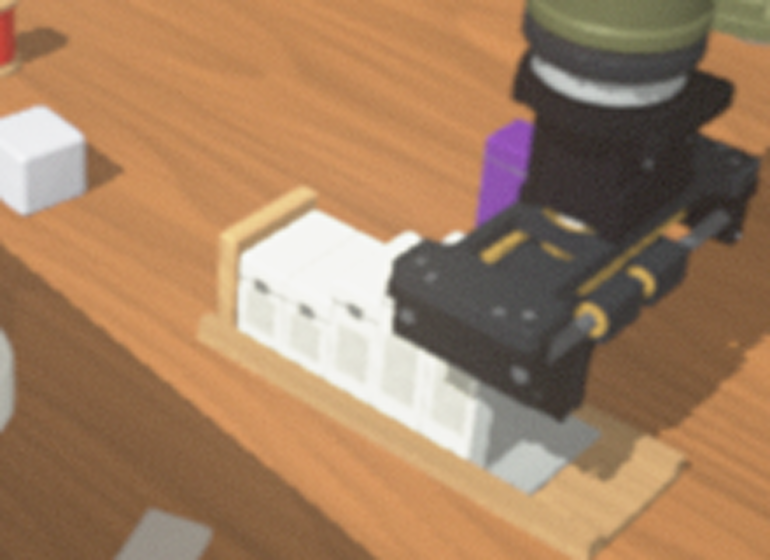

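Emit:
apply_moves(rows=[[0,[-0.03,0,0],0],[0,[-0.03,0,0],0]])

```text
time_s: 20.25
tool_pos: [0.5631, 0.2237, 0.0372]
eef_rot: [-2.146, -2.292, -0.003]
contact_force: [-0.3, 9.5, -3.6]
opening: 0.001
```

Emit:
apply_moves(rows=[[0,[-0.03,0,0],0],[0,[-0.03,0,0],0]])

```text
time_s: 20.42
tool_pos: [0.5631, 0.2237, 0.0372]
eef_rot: [-2.145, -2.292, -0.005]
contact_force: [-0.1, 10.6, -5.6]
opening: 0.0004
```

The row has met the wall: position is fixed while force climbs. Increasing gently to about 16 N at the tool.

Emit:
apply_moves(rows=[[0,[-0.03,0,0],0],[0,[-0.03,0,0],0]])

```text
time_s: 20.58
tool_pos: [0.563, 0.2237, 0.0372]
eef_rot: [-2.144, -2.292, -0.006]
contact_force: [0.1, 13.0, -5.6]
opening: 0.0001
```

Emit:
apply_moves(rows=[[0,[-0.02,0,0],0],[0,[0,0,0],0]])

```text
time_s: 20.75
tool_pos: [0.5631, 0.2237, 0.0372]
eef_rot: [-2.143, -2.293, -0.007]
contact_force: [1.6, 12.8, -4.9]
opening: 0.0005
```

Emit:
apply_moves(rows=[[0,[-0.03,0,0],0],[0,[-0.02,0,0],0]])

```text
time_s: 20.92
tool_pos: [0.5631, 0.2237, 0.0372]
eef_rot: [-2.142, -2.293, -0.009]
contact_force: [0.4, 14.6, -6.1]
opening: 0.0005
```

Emit:
apply_moves(rows=[[0,[-0.02,0,0],0],[0,[0,0,0],0]])

```text
time_s: 21.08
tool_pos: [0.563, 0.2237, 0.0372]
eef_rot: [-2.142, -2.293, -0.009]
contact_force: [0.7, 14.8, -7.3]
opening: 0.0005
```

Emit:
apply_moves(rows=[[0,[-0.03,0,0],0],[0,[-0.02,0,0],0],[0,[0,0,0],0]])

```text
time_s: 21.33
tool_pos: [0.563, 0.2238, 0.0372]
eef_rot: [-2.14, -2.293, -0.011]
contact_force: [1.3, 17.0, -6.0]
opening: 0.0006
```

Emit:
apply_moves(rows=[[0,[0,0,0],0],[0,[0,0,0],0],[0,[0,0,0],0],[0,[0,0,0],0]])

```text
time_s: 21.67
tool_pos: [0.5631, 0.2238, 0.0373]
eef_rot: [-2.141, -2.293, -0.011]
contact_force: [1.5, 16.9, -6.5]
opening: 0.0005
```

17 N at the tool is held for 0.4 s, which is about 14.5 N on the row once the stop's friction is taken off. Easing off.

Emit:
apply_moves(rows=[[0,[0.1,0,0],0],[0,[0.15,0,0],0],[0,[0.2,0,0],0],[0,[0.4,0,0],0],[0,[0.4,0,0],0]])

```text
time_s: 22.08
tool_pos: [0.5628, 0.2397, 0.0375]
eef_rot: [2.15, 2.288, -0.001]
contact_force: [-0.4, -0.4, -0.6]
opening: 0.0006
```

Emit:
apply_moves(rows=[[0,[0.2,0,0],0],[0,[0,0,-0.6],0],[0,[0,0,-1],0],[0,[0,0,-1],0],[0,[0,0,-1],0]])

```text
time_s: 22.5
tool_pos: [0.5621, 0.2446, 0.1108]
eef_rot: [2.149, 2.291, -0.0]
contact_force: [0.6, 0.1, 1.1]
opening: 0.0006
```

Emit:
apply_moves(rows=[[0,[0,0,-1],0],[0,[1,0,-0.7],0],[0,[1,0,0],0],[0,[1,0,0],0],[0,[1,0,0],0]])

```text
time_s: 22.92
tool_pos: [0.5572, 0.3255, 0.1449]
eef_rot: [2.149, 2.29, 0.002]
contact_force: [-0.2, -0.1, -0.4]
opening: 0.0004
```

Emit:
apply_moves(rows=[[0,[1,0,0],0],[0,[1,0,0],0],[0,[1,0,0],0],[0,[1,0,0],0],[0,[1,0,0],0]])

```text
time_s: 23.33
tool_pos: [0.5506, 0.4253, 0.1444]
eef_rot: [2.149, 2.291, 0.001]
contact_force: [0.1, 0.1, 0.4]
opening: 0.0004
```

```bash
python3 -c "
from h import *
go(None); crop('scene','s17'); crop('top','t17',195,255,170,290,6.5)"
```

```text
t 23.33 pos [550.6 425.3 144.4] rk [ -0.6 269.5 144.4] yawY 0.064 F [0.07 0.09 0.4 ] op 0.0004 tilt 0.0011
```

View pics/s17c.png

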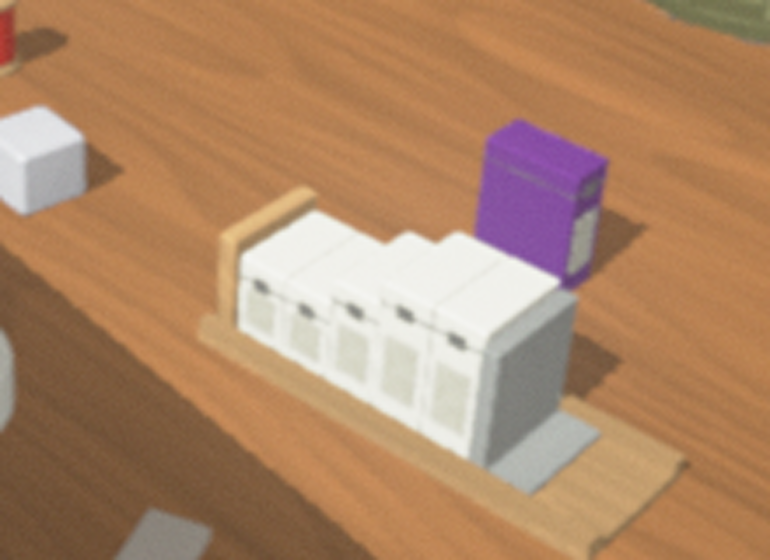

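View pics/t17c.png

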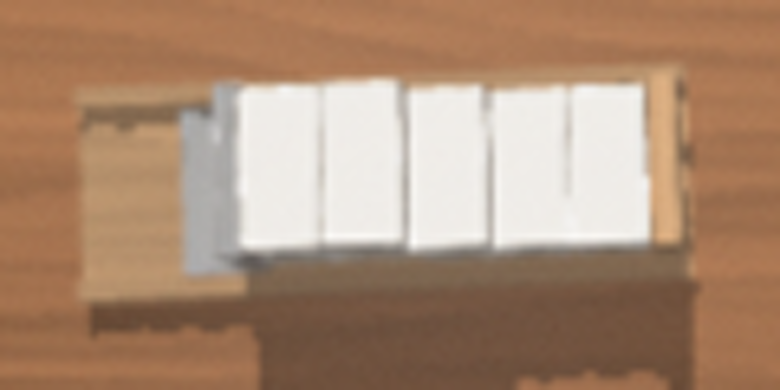

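View pics/t17.png

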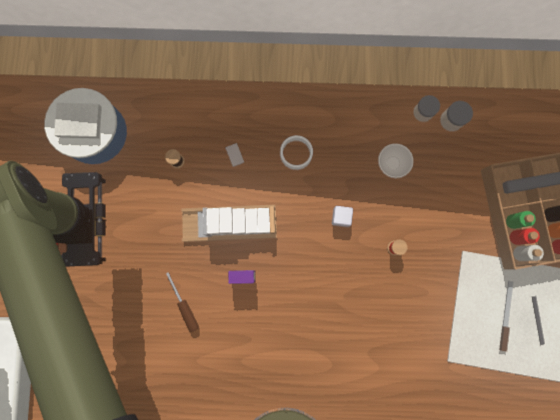

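Run:
```python
from h import *
s=pickle.load(open('pics/t17.pkl','rb'))
def r(u,v,z): return inrk(plane(s,170+(u+.5)/6.5-.5,195+(v+.5)/6.5-.5,z)).round(1)[:2]
for n,pts,z in [('short_a -y',[(644,85),(650,244)],.056),('short_b +y',[(492,90),(496,246)],.056),('mid -y',[(486,86),(491,246)],.071),('mid +y',[(406,87),(409,249)],.071),('tall_a -y',[(398,81),(404,244)],.086),('seam',[(321,85),(323,246)],.086),('tall_b +y',[(238,90),(241,250)],.086),('stop in',[(236,84),(238,262)],.08)]:
    print(n,[r(u,v,z).tolist() for u,v in pts])
```

```text
short_a -y [[30.4, -103.6], [-30.1, -103.7]]
short_b +y [[30.6, -45.9], [-28.7, -45.7]]
mid -y [[30.3, -44.8], [-29.8, -44.9]]
mid +y [[31.0, -14.9], [-29.7, -14.4]]
tall_a -y [[31.4, -13.5], [-29.0, -14.1]]
seam [[30.9, 14.9], [-28.6, 15.6]]
tall_b +y [[30.2, 45.5], [-29.0, 45.6]]
stop in [[33.3, 47.2], [-32.9, 47.8]]
```

Every neighbour touches to within about 1 mm. The row spans -104 to 46 mm, which is five thicknesses, x offsets are under 1.5 mm, all cases are upright, and the bystanders are in place. Handing in.

```bash
python3 -c "
from h import *
print(manip.job_done()); go(None)"
```

```text
the job is handed in; nothing more can be done
None
the job is handed in; nothing more can be done
```

I finished the job and handed it in at about 23.4 s; it gives no verdict. I pushed the talls and end stop along +y to open the gap and slid the shorts up to the end wall at 8 N. The middle case went upright into the roughly 52 mm gap, touching the floor with at most 11 N. Then I pushed the stop back until the row met the wall and held 17 N at the tool for about 0.4 s. Taking off the stop's 2.5 N friction, that is about 14.5 N on the row; I did not measure the contact force itself.

**Last pictures:** The row reads short, short, middle, tall, tall, stop. Case edges run from -104 to +46 mm in the rack frame, about 150 mm for five cases. Neighbours touch within about 1.5 mm, cases lie within about 1.5 mm of the middle line, and all stand upright and square. The bystanders and the purple look-alike look unmoved, judged by eye.

**Disagreements:**
- The wall's inner face read -106 mm from above, outside its stated limit of -105 mm, while the row itself ends at -104 mm. That is within the 2 mm calibration.
- The stop appeared 1.7 mm from the last case, near the 2 mm limit. The same reading was 2.5–3.5 mm too large when it had just been pushed by the talls, so I take it as touching.

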